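Select the blue curing programme and start it

TASK

The resin lamp's control box must be set to its blue programme and started. With a fingertip or the outside of the fingers, push the dial's upright tab around until it points at the blue marker, and only then press the black start key all the way down and let it spring back up. Do not pinch the tab, and leave the pigment jar, mixing cup and glue stick where they are.

Things in the scene. Friction and masses are not known exactly. Their poses are not given: they have to be found in the camera images.
- control_box: flat white and grey control box, 226 x 216 x 36 mm (it reaches from 119 mm behind to 107 mm ahead of its origin along its x, 108 mm either way along its y), fixed to the table. Origin on the table under the dial's axis; x points away from the start key across the dial, z up. Its top is 36 mm above the table.
- dial (a joint): angle of the dial about the vertical axis through the control box's origin, rad: 0 when the tab points along the box's +x, growing counter-clockwise seen from above. It has stops at -1.75 and +1.75, turns stiffly (about 2 N at the tab) and stays where it is left. The black dial is a disc of 48 mm radius, 15 mm high above the box's top; one white tab stands up from its rim.
- tab_mid (a point): middle of the upright white tab, 62 mm from the dial axis, 64 mm above the table. The tab is a radial fin 35 to 77 mm from the axis, 13 mm thick (rubber faces: dial_c3 counter-clockwise, dial_c4 clockwise), its top 73 mm above the table, black line on top. Fingertips 52 to 60 mm above the table meet nothing but the tab (and, opposite the markers, the start key). x points outward.
- tab_aim (a point): the spot the tab points at: 90 mm from the dial's axis on the line of the tab, 13 mm beyond the tab's outer end and 40 mm above the table
- marker_blue: blue round marker, 20 mm across and 5 mm high, fixed on top of the control box 90 mm from the dial's axis; origin at the centre of its underside. The four markers stand at dial angles -1.4, -0.7, 0.7 and 1.4; which colour stands where changes.
- marker_red: red marker, like the blue one
- marker_yellow: yellow marker, like the blue one
- marker_green: green marker, like the blue one
- start_key (a joint): travel of the round black start key, m: 0 up, 0.006 fully down. It springs back; fully down takes 5 N, straight down.
- start_key_top (a point): centre of the top of the start key (28 mm across), 58 mm above the table when up; it sits in a grey collar, 44 mm across, that ends 10 mm below its top. It is on the box 88 mm from the dial's axis on the side away from the markers
- pigment_jar_1: loose closed jar of pink pigment with a white lid, 40 mm across, 36 mm high, beside the box; origin at the centre of its underside
- mix_cup_2: loose pink-red mixing cup, 41 mm across, 28 mm high, beside the box; origin at the centre of its underside
- glue_stick_1: loose cream glue stick, 12 mm thick, 108 mm long, lying beside the box; origin on its underside at the middle

How it is judged (in metres and radians):
On the way, in this order (a step that is already met when the one before it is completed fails the run):
1. the dial's tab points at the blue marker and has come to rest (horizontal distance between tab_aim and marker_blue below 0.01 m and velocity of joint dial between -0.1 and 0.1 rad/s), for 0.3 s.
2. the start key is pressed down (value of joint start_key above 0.0045 m), for 0.05 s.
At the end, for the whole second after the job is handed in: The spot that the tab points at lies within 10 mm of the blue marker's centre (on the marker), the start key was pressed at least 4.5 mm after that and is up again (within 1.5 mm), and the jar, cup and glue stick are within 15 mm of where they stood (horizontal distance between tab_aim and marker_blue below 0.01 m and value of joint start_key below 0.0015 m and distance of each of pigment_jar_1, mix_cup_2, glue_stick_1 from where it was at the start of the episode below 0.015 m); the robot touches nothing.
It fails at once if the start key is pressed while the tab does not point at the blue marker (value of joint start_key above 0.003 m and horizontal distance between tab_aim and marker_blue above 0.01 m).
It fails at once if the tab is pinched: fingers press on both of its sides at once (contact force between the fingers and dial_c3 above 1 N and contact force between the fingers and dial_c4 above 1 N).
It fails at once if the jar, cup or glue stick is lifted, carried or knocked away (distance of any of pigment_jar_1, mix_cup_2, glue_stick_1 from where it was at the start of the episode above 0.015 m).
It also fails if it takes over 45 s, if anything falls off the work surface, if the arm or the gripper's body presses on something with over 40 N, if the wrist force passes 120 N, or if a joint passes its speed limit or range.

ROBOT

A 7-joint arm with a two-finger parallel gripper is mounted at the origin on a cart in front of the work surface, level with it; the furniture and walls round the work are solid. World frame = base frame: x ahead of the robot, y to its left, z up, the work surface at z = 0. Lengths are in m, angles in degrees, forces in N, time in s.
With the tool pointing down it reaches from about 0.4 to 0.875 m from the base axis. Payload 4.4 kg.
Tool frame: the origin (TCP) lies between the finger pads; the fingertips stand 14 mm ahead of it and the grasp point (between the pads) lies 5 mm behind it; y points along the fingers, x is the direction in which the jaws open and shut, and the axes are right-handed (so a half turn about y gives the same grasp; the last joint's range is limited). The gripper opens to 85 mm and grips with 20 to 120 N. Pads are 22 mm wide; open, the fingers measure 114 mm over their backs; the gripper's body (76 mm by 85 mm) begins 54 mm behind the grasp point. The pads swing forward as they close: fully open they stand 13 mm farther back than shut.
Start: joints at [-70.462, 36.005, 2.206, 86.941, -1.547, 57.084, -1.146], TCP at [0.257, 0.597, 0.221] pointing down, gripper open.
Joint ranges: [-175.42, 175.42], [-21.48, 121.26], [-71.46, 75.88], [10.55, 141.38], [-63.04, 243.04], [13.31, 113.54], [-168.57, 168.57]. Speed limits (degrees/s): [147.25, 147.25, 180, 180, 180, 180, 180].

INTERFACE

Orientations are given as [roll, pitch, yaw] about the fixed x, y, z axes, in that order (R = Rz(yaw) Ry(pitch) Rx(roll)).
In Python, from workcell import bot gives the robot as it stands.
- The arm moves only by the tool send_rows, never from a script. Its argument "motion" is text: rows parted by semicolons, each of 4 numbers parted by spaces: the shift along the tool's x, y, z in m, then the turn about the tool's y in degrees. A call has 1 to 5 rows; each row shifts and turns the commanded pose from where the row before left it, along the tool's axes as they then stand; what a row does not reach is not made up. A row lasts 1/8 s, in which the tool goes at most 62.5 mm and 10.7 degrees, less where a joint would pass 70% of its speed; a pose out of reach is approached as far as the arm can. A call with a gripper value outside its range is refused whole. "fingers" is the finger opening in m, from 0 to 0.0854, set as the call begins (left out, the last holds). The fingers move at their own pace and stop on an object; the grip force is fixed at half the most. Time passes only in rows, so rows that do not move let the fingers close. It gives the time, the measured TCP pose, the force and the opening at its end, in the units of the state.
- bot.observe(): the state, without advancing time (a new reading comes with each control period).
- bot.camera(name): name is "scene" or "top" or "wrist"; returns the picture (400x640x3 uint8, red, green, blue); there is no depth.
- bot.camera_info(name): a dict with "fx", "fy", "cx", "cy" (pixels), "world_to_cam" (4x4, takes a point from world to camera coordinates). Camera axes: x right, y down, z forward; pixel columns grow to the right and rows downward; lengths in m; the calibration is good to about 2 mm. A picture is of the moment at which its call begins: read the wrist's pose just before it. camera_info takes no time and is no camera call; for the wrist camera it gives the pose at the moment of the call.
- bot.finish_job(): hands the job in, once; it reports no verdict.
The state is a dict: "time_s": time; "qpos": joint angles; "qvel": joint speeds; "joint_efforts": joint torques, N m; "eef_pos": TCP position; "ee_rot": TCP orientation; "force": force on the tool from outside, world axes, zero at the start; "torque": the same for the moment, N m; "grip_width": finger opening in m.
Only numpy, scipy, OpenCV 4.12 (cv2) and the standard library are available. Lean on these libraries where they do the work, as an engineer would, in place of code of your own. Each camera call takes 0.05 s, during which the arm holds its last target. There are 200 camera calls.

## Working session

There is one attempt and no reset: what is moved stays moved. The work goes in short steps, Python scripts to look and compute and a tool call to move; the robot and the scene stay as the last step left them, time stands still between calls to the robot, and variables do not carry over. Pictures are saved under pics/ and viewed, about 8 in all and at most 12, crops included, and the job is handed in when it is done.

Besides the shell and the picture viewer there is one more tool, called after "Request:" as name(argument=value, ...) on one line, values as JSON. send_rows: Moves the arm, as the interface text tells. Its arguments: {"type":"object","properties":{"motion":{"type":"string"},"fingers":{"type":"number"}},"required":["motion"]}

```bash
mkdir -p pics
python3 - <<'E'
from workcell import bot
import cv2
o=bot.observe();print(o['eef_pos'],o['ee_rot'],o['grip_width'],o['time_s'])
for n in('top','scene'):
    cv2.imwrite(f'pics/{n}1.png',bot.camera(n)[:,:,::-1]);i=bot.camera_info(n);print(i['fx'],i['cx'],i['cy'],i['world_to_cam'])
E
```

```text
[0.25690451 0.59637595 0.21977531] [-90.00167512   0.10942562  66.69217257] 0.08507025081205016 0.0
467.8199682225201 324.05143790709485 190.67995320823024 [[ 0.00893209 -0.99913685  0.04056823  0.03068221]
 [-0.98888585 -0.01484704 -0.14793358  0.60178333]
 [ 0.14840821 -0.03879599 -0.9881649   0.8798605 ]
 [ 0.          0.          0.          1.        ]]
468.2365527719368 316.803509067536 198.04626856584582 [[ 0.59455081 -0.80403142  0.00654344 -0.31338403]
 [-0.44386714 -0.33498688 -0.83112319  0.34659193]
 [ 0.67044112  0.49124055 -0.55604985  0.49934768]
 [ 0.          0.          0.          1.        ]]
```

View pics/top1.png

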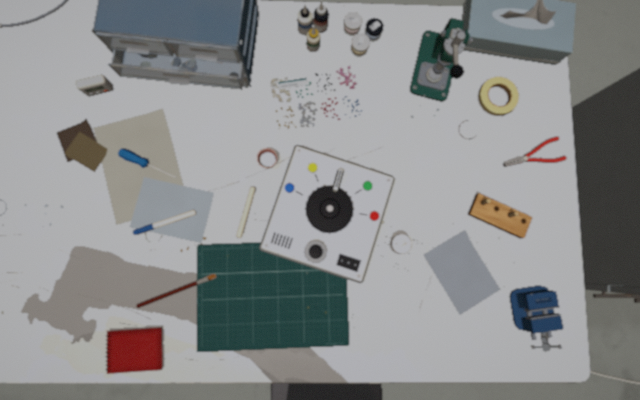

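View pics/scene1.png

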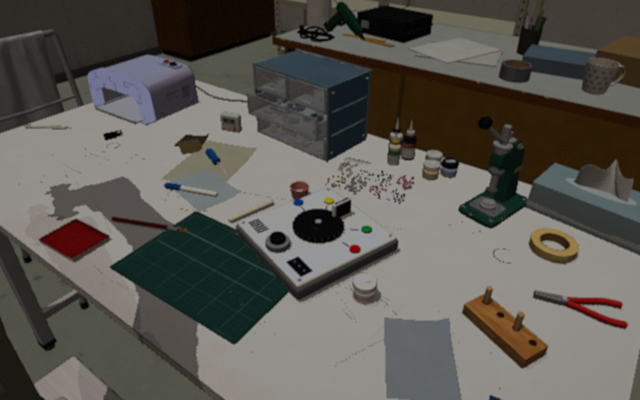

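Run:
```python
import cv2
a=cv2.imread('pics/top1.png')[140:290,250:410]
cv2.imwrite('pics/crop1.png',cv2.resize(a,None,fx=5,fy=5,interpolation=cv2.INTER_CUBIC)[:600*5//4][:750])
b=cv2.resize(a[:120],None,fx=5,fy=5,interpolation=cv2.INTER_CUBIC);cv2.imwrite('pics/crop1.png',b)
```

```text
(no output)
```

View pics/crop1.png

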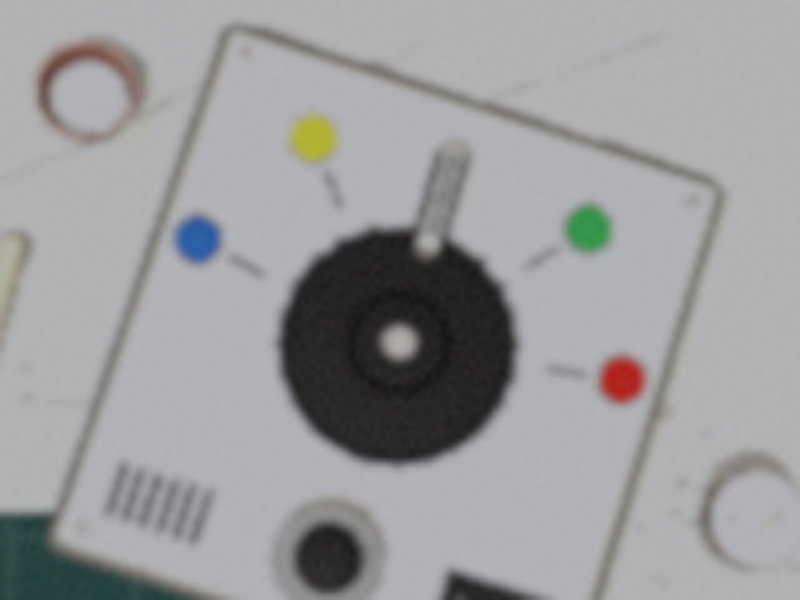

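The crop shows blue (198,239), yellow (314,138), green (588,229), red (621,380), key (328,557), and the tab top running from (428,245) to (456,148). I'll fit the box pose to these points.

```bash
cat > h.py <<'E'
import numpy as np
from workcell import bot
def proj(P,n='top'):
    i=bot.camera_info(n);c=(i['world_to_cam']@np.c_[P,np.ones(len(P))].T)[:3]
    return np.c_[i['fx']*c[0]/c[2]+i['cx'],i['fy']*c[1]/c[2]+i['cy']]
def back(uv,z,n='top'):
    i=bot.camera_info(n);W=np.array(i['world_to_cam']);R,t=W[:3,:3],W[:3,3]
    o=-R.T@t;d=R.T@np.array([(uv[0]-i['cx'])/i['fx'],(uv[1]-i['cy'])/i['fy'],1]);return o+d*(z-o[2])/d[2]
def crop(c):return np.array([250,140])+(np.array(c)+.5)/5-.5
E
python3 - <<'E'
from h import *
from scipy.optimize import least_squares
C=[(198,239),(314,138),(588,229),(621,380),(328,557)]
a=np.array([1.4,.7,-.7,-1.4,np.pi]);r=np.array([.09]*4+[.088]);z=[.041]*4+[.058]
def pts(p):return np.c_[p[0]+r*np.cos(a+p[2]),p[1]+r*np.sin(a+p[2]),z]
uv=np.array([crop(c) for c in C])
s=least_squares(lambda p:(proj(pts(p))-uv).ravel(),[.55,0,-.2]);p=s.x
print(p,s.fun.round(2));print(pts(p).round(4))
for c in[(428,245),(442,196),(456,148)]:
    q=back(crop(c),.073);d=q[:2]-p[:2];print(q,np.hypot(*d),np.arctan2(d[1],d[0])-p[2])
for c,zz in[((90,90),.028),((757,515),.036)]:print(back(crop(c),zz))
print(back((252,188),.012),back((239,236),.012))
E
```

```text
[ 0.5659952   0.02755533 -0.31022516] [-0.27 -0.14 -0.16 -0.19  0.23 -0.03  0.28  0.04 -0.08  0.29]
[[ 0.6076  0.1073  0.041 ]
 [ 0.6492  0.0618  0.041 ]
 [ 0.6138 -0.0487  0.041 ]
 [ 0.5535 -0.0616  0.041 ]
 [ 0.4822  0.0544  0.058 ]]
[0.60139072 0.01767123 0.073     ] 0.03674966086094751 0.037914641979591435
[0.62053507 0.01238235 0.073     ] 0.05661109217450577 0.03888655933324797
[0.63941719 0.00705597 0.073     ] 0.07622999054968946 0.03795919793621977
[0.66969684 0.15204575 0.028     ]
[ 0.50128675 -0.11532302  0.036     ]
[0.60951085 0.18329358 0.012     ] [0.5119647  0.20608579 0.012     ]
```

Request:
send_rows(motion="-0.029 0 -0.038 0;-0.029 0 -0.038 0;-0.029 0 -0.038 0;-0.029 0 -0.038 0;-0.029 0 -0.038 0", fingers=0)

```text
time_s: 0.72
eef_pos: [0.3747, 0.387, 0.2204]
ee_rot: [-90.0, 0.0, 66.7]
force: [0.9, 0.3, 0.2]
grip_width: -0.0004
```

Request:
send_rows(motion="-0.029 0 -0.038 0;-0.029 0 -0.038 0;-0.029 0 -0.038 0;-0.029 0 -0.038 0;-0.029 0 -0.038 0")

```text
time_s: 1.35
eef_pos: [0.4918, 0.1789, 0.2205]
ee_rot: [-90.0, 0.0, 66.7]
force: [0.5, -0.3, 0.5]
grip_width: -0.0001
```

Request:
send_rows(motion="-0.029 0 -0.038 0;-0.029 0 -0.038 0;-0.029 0 -0.038 0;-0.029 0 -0.038 0;0 0 0 -7.7")

```text
time_s: 1.98
eef_pos: [0.5863, 0.0081, 0.2201]
ee_rot: [-90.1, 0.2, 74.2]
force: [-0.9, 1.2, 0.4]
grip_width: -0.0002
```

```bash
cat >> h.py <<'E'
C0=np.array([.5660,.02755]);TH=-.3102
def polar(ang,r,t):
    w=ang+TH;return C0+r*np.array([np.cos(w),np.sin(w)])+t*np.array([-np.sin(w),np.cos(w)])
def delta(xy,z):
    o=bot.observe();y=np.radians(o['ee_rot'][2]);d=xy-o['eef_pos'][:2]
    print(o['eef_pos'].round(4),o['ee_rot'].round(2),'tool delta',np.round([d@[np.cos(y),np.sin(y)],o['eef_pos'][2]-z,d@[-np.sin(y),np.cos(y)]],4))
E
python3 -c "
from h import *
delta(polar(.038,.060,-.045),.09)"
```

```text
[0.5863 0.0081 0.2201] [-90.07   0.18  74.17] tool delta [-0.0316  0.1301 -0.0353]
```

Request:
send_rows(motion="-0.032 0 -0.035 0;0 0.035 0 0;0 0.035 0 0;0 0.03 0 0;0 0.03 0 0")

```text
time_s: 2.6
eef_pos: [0.6098, -0.0266, 0.0893]
ee_rot: [-89.9, 0.0, 74.4]
force: [-0.1, -0.7, 0.3]
grip_width: -0.0001
```

Run:
```python
from h import *
import cv2
delta(polar(.038,.060,-.045),.072)
a=bot.camera('scene');o=bot.observe();e=o['eef_pos']
print(proj([e,e-[0,0,.014],e-[0,0,.027]],'scene'))
cv2.imwrite('pics/s2.png',cv2.resize(a[140:290,230:400,::-1],None,fx=4,fy=4,interpolation=cv2.INTER_CUBIC))
```

```text
[ 0.6098 -0.0266  0.0893] [-8.995e+01  1.000e-02  7.439e+01] tool delta [-0.0046  0.0173 -0.0033]
[[355.19354385 206.35532523]
 [354.79315079 212.66273374]
 [354.42784203 218.41745791]]
```

View pics/s2.png

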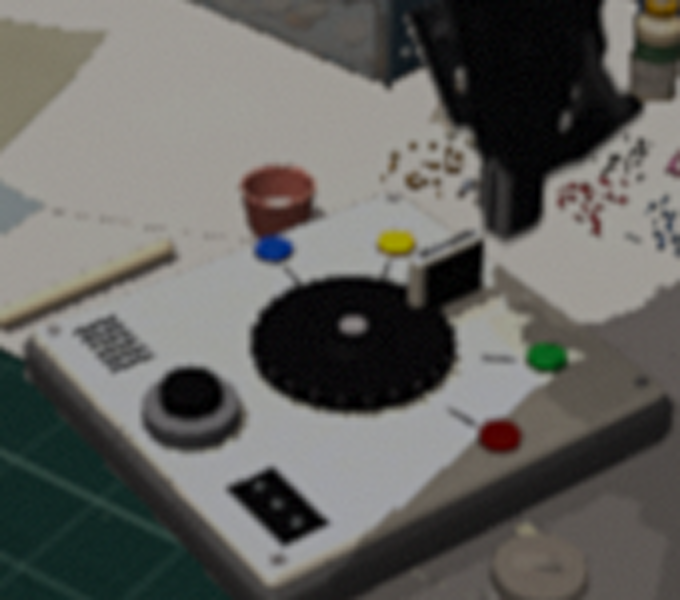

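The fingertip appears near crop (510,238), higher than the predicted (499,290). Before going lower I'll check the scene camera's calibration against the markers.

Run:
```python
from h import *
P=[[*polar(a,.09,0),.041] for a in(1.4,.7,-.7,-1.4)]+[[*polar(np.pi,.088,0),.058],[*polar(.038,.077,0),.073],[*polar(.038,.035,0),.073]]
print(((proj(P,'scene')-[230,140]+.5)*4).round())
o=bot.observe();print(o['eef_pos'],o['time_s'])
t=np.array([*o['eef_pos'][:2],0]);print([(z,((proj([t+[0,0,z]],'scene')-[230,140])*4).round()) for z in(.075,.09,.1,.11,.12)])
```

```text
[[273. 248.]
 [395. 241.]
 [546. 356.]
 [499. 435.]
 [189. 386.]
 [480. 233.]
 [412. 264.]]
[ 0.606971   -0.0264808   0.08547467] 2.65
[(0.075, array([[500., 284.]])), (0.09, array([[501., 257.]])), (0.1, array([[502., 239.]])), (0.11, array([[504., 220.]])), (0.12, array([[505., 201.]]))]
```

Request:
send_rows(motion="-0.003 0 -0.003 0;0 0 0 0;0 0 0 0")

```text
time_s: 3.02
eef_pos: [0.6132, -0.0305, 0.0921]
ee_rot: [-90.1, -0.0, 74.4]
force: [-0.3, 0.3, -0.4]
grip_width: -0.0002
```

Run:
```python
from h import *
import cv2
delta(polar(.038,.060,-.045),.072)
e=bot.observe()['eef_pos'];a=bot.camera('scene')
print((proj([e,e-[0,0,.014],e-[0,0,.027]],'scene')-[230,140])*4)
cv2.imwrite('pics/s3.png',cv2.resize(a[140:290,230:400,::-1],None,fx=4,fy=4,interpolation=cv2.INTER_CUBIC))
```

```text
[ 0.6132 -0.0305  0.0921] [-9.013e+01 -4.000e-02  7.438e+01] tool delta [-0.0018  0.0201  0.0011]
[[516.46151041 250.16334524]
 [514.71391991 275.57490778]
 [513.1195087  298.75910355]]
```

View pics/s3.png

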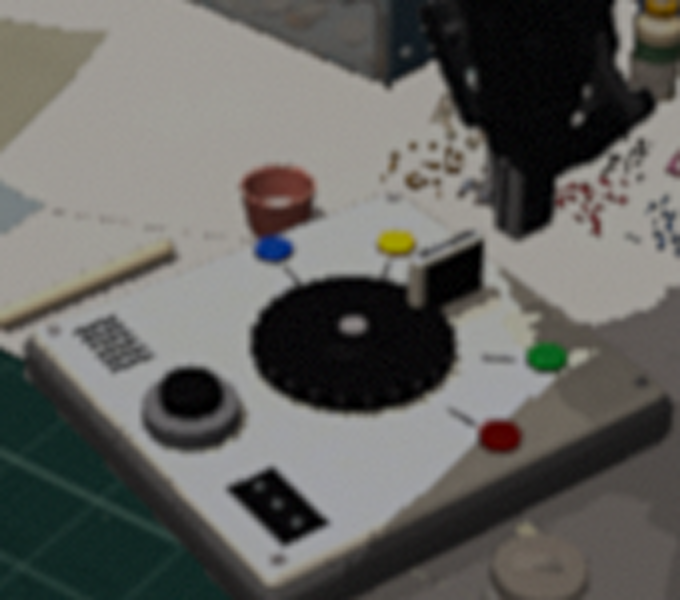

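Run:
```python
from h import *
import cv2
es=[]
for n in('top','wrist'):
    es.append(bot.observe()['eef_pos']);a=bot.camera(n)[:,:,::-1]
    e=es[-1]
    if n=='wrist': print(bot.camera_info(n)['world_to_cam'])
    print(n,e,proj([e,e-[0,0,.014],[*polar(1.4,.09,0),.041],[*polar(.7,.09,0),.041],[*polar(.038,.077,0),.073]],n).round(1))
    if n=='top': t=cv2.resize(a[130:250,240:400],(400,300),interpolation=cv2.INTER_CUBIC)
    else: w=cv2.resize(a,(400,250),interpolation=cv2.INTER_AREA)
cv2.imwrite('pics/tw.png',np.vstack([t,w]))
```

```text
top [ 0.61303455 -0.03034164  0.09190111] [[361.3 181.3]
 [360.4 182.6]
 [288.9 187.3]
 [312.2 167. ]
 [340.9 168.8]]
[[ 2.68515795e-01  9.63275281e-01  2.52311642e-05 -1.36087606e-01]
 [ 9.29390574e-01 -2.59077220e-01  2.62891907e-01 -5.77187436e-01]
 [ 2.53243813e-01 -7.05671799e-02 -9.64825292e-01  9.62194335e-02]
 [ 0.00000000e+00  0.00000000e+00  0.00000000e+00  1.00000000e+00]]
wrist [ 0.61284041 -0.0302621   0.09170887] [[311.5 243.7]
 [311.6 234.2]
 [505.8 155.8]
 [448.2 228.5]
 [380.7 255.8]]
```

View pics/tw.png

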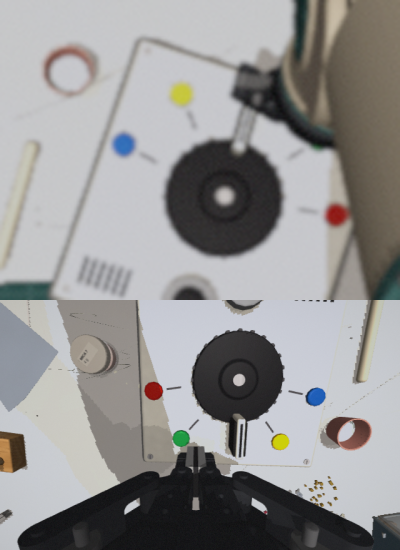

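Wrist calibration matches the markers. The fingertip looks higher than the spec says, so I'll start at the spec height, push a little and check.

Request:
send_rows(motion="-0.002 0.012 0.001 0;0 0.012 0 0;0 0 0 0;0.012 0 0 0;0.012 0 0 0")

```text
time_s: 3.8
eef_pos: [0.6179, -0.0075, 0.067]
ee_rot: [-90.0, -0.0, 74.4]
force: [-0.0, 1.2, -0.1]
grip_width: 0.0003
```

Request:
send_rows(motion="0.0053 0 -0.0016 -5;0.0053 0 -0.0016 -5;0.0053 0 -0.0016 -5;0.0053 0 -0.0016 -5;0 0 0 0")

```text
time_s: 4.42
eef_pos: [0.627, 0.013, 0.067]
ee_rot: [-90.1, -0.1, 94.4]
force: [0.4, -0.7, 0.1]
grip_width: -0.0001
```

Run:
```python
from h import *
import cv2
o=bot.observe();e=o['eef_pos'];print(e,o['ee_rot'],o['force']);a=bot.camera('scene');b=bot.camera('wrist')
d=e[:2]-C0;print(np.hypot(*d),np.arctan2(d[1],d[0])-TH)
s=cv2.resize(a[140:290,230:400,::-1],(453,400),interpolation=cv2.INTER_CUBIC)
w=cv2.resize(b[180:400,200:440,::-1],(346,400),interpolation=cv2.INTER_AREA) if 0 else cv2.resize(b[200:400,220:393,::-1],(346,400))
cv2.imwrite('pics/p1.png',np.hstack([s,w]))
```

```text
[0.62704666 0.01298496 0.06699957] [-9.00545214e+01 -6.41416353e-02  9.44464616e+01] [ 0.40747841 -0.70175032  0.14024849]
0.06276013928288744 0.07599000491260446
```

View pics/p1.png

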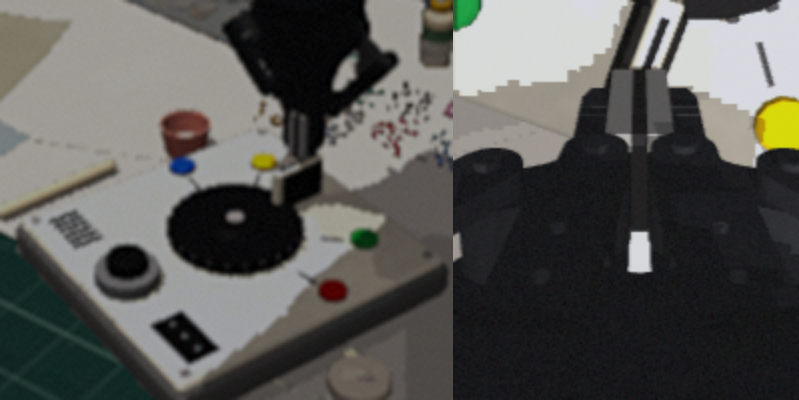

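The tab hasn't moved: at TCP z=0.067 the fingers pass over it without contact. So the shut tips actually sit about 9 mm behind the TCP. I'll back off and descend lower, watching the force.

```bash
python3 -c "
from h import *
delta(polar(.038,.060,-.045),.067)"
```

```text
[0.6267 0.0117 0.0669] [-9.002e+01 -1.000e-02  9.434e+01] tool delta [-0.0423 -0.0001  0.0182]
```

Request:
send_rows(motion="0 -0.02 0 0;-0.021 0 0.009 0;-0.021 0 0.009 0;0 0 0 10;0 0 0 10")

```text
time_s: 5.15
eef_pos: [0.6103, -0.0355, 0.0859]
ee_rot: [-89.9, 0.1, 73.8]
force: [-0.2, 0.6, 0.5]
grip_width: -0.0001
```

Request:
send_rows(motion="0 0.02 0 0;0 0.008 0 0;0 0 0 0")

```text
time_s: 5.52
eef_pos: [0.6106, -0.0334, 0.0577]
ee_rot: [-89.9, 0.1, 74.3]
force: [0.0, 0.0, 0.6]
grip_width: 0.0
```

Request:
send_rows(motion="0 0.004 0 0;0 0.004 0 0;0 0.004 0 0;0 0 0 0")

```text
time_s: 6.02
eef_pos: [0.6115, -0.032, 0.0464]
ee_rot: [-90.0, 0.0, 74.4]
force: [-0.1, 0.3, -0.3]
grip_width: 0.0001
```

Run:
```python
from h import *
import cv2
delta(polar(.038,.060,-.021),.047)
a=bot.camera('scene')
cv2.imwrite('pics/s4.png',cv2.resize(a[140:260,260:400,::-1],None,fx=4,fy=4,interpolation=cv2.INTER_CUBIC))
```

```text
[ 0.6115 -0.032   0.0464] [-8.996e+01  1.000e-02  7.440e+01] tool delta [ 0.0242 -0.0006 -0.0001]
```

View pics/s4.png

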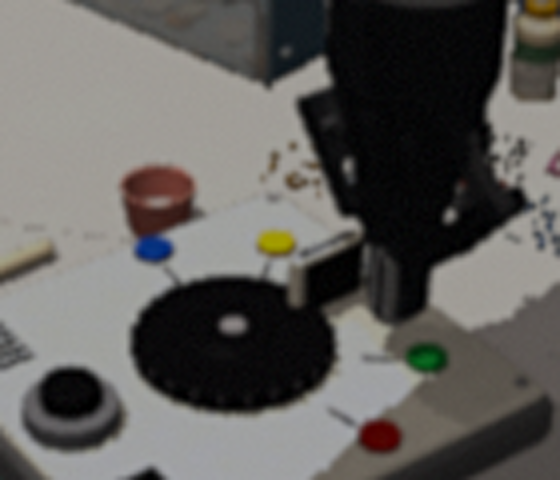

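The tip is now at about crop (395,318), just above the box and level with the tab. I'll push from here.

Request:
send_rows(motion="0.012 0 0 0;0.012 0 0 0;0.0053 0 -0.0016 -5;0.0053 0 -0.0016 -5;0.0053 0 -0.0016 -5")

```text
time_s: 6.7
eef_pos: [0.6259, 0.006, 0.0468]
ee_rot: [-90.0, 0.1, 89.6]
force: [-0.6, -2.2, 1.1]
grip_width: 0.0001
```

Request:
send_rows(motion="0.0053 0 -0.0016 -5;0.0053 0 -0.0016 -5;0.0053 0 -0.0016 -5;0.0053 0 -0.0016 -5;0.0053 0 -0.0016 -5")

```text
time_s: 7.32
eef_pos: [0.6296, 0.033, 0.0468]
ee_rot: [-90.0, 0.1, 114.6]
force: [0.3, -2.5, 0.1]
grip_width: 0.0001
```

Run:
```python
from h import *
import cv2
o=bot.observe();e=o['eef_pos'];d=e[:2]-C0;w=np.radians(o['ee_rot'][2]-90)
print(e,o['force'],'tool ang',w-TH,'r',d@[np.cos(w),np.sin(w)],'t',d@[-np.sin(w),np.cos(w)])
a=bot.camera('top')
cv2.imwrite('pics/t3.png',cv2.resize(a[140:250,250:400,::-1],None,fx=5,fy=5,interpolation=cv2.INTER_CUBIC))
```

```text
[0.62959385 0.03303144 0.04684921] [ 0.31228884 -2.46334357  0.13466727] tool ang 0.7391622278690331 r 0.06011199089703118 t -0.02146560202640465
```

View pics/t3.png

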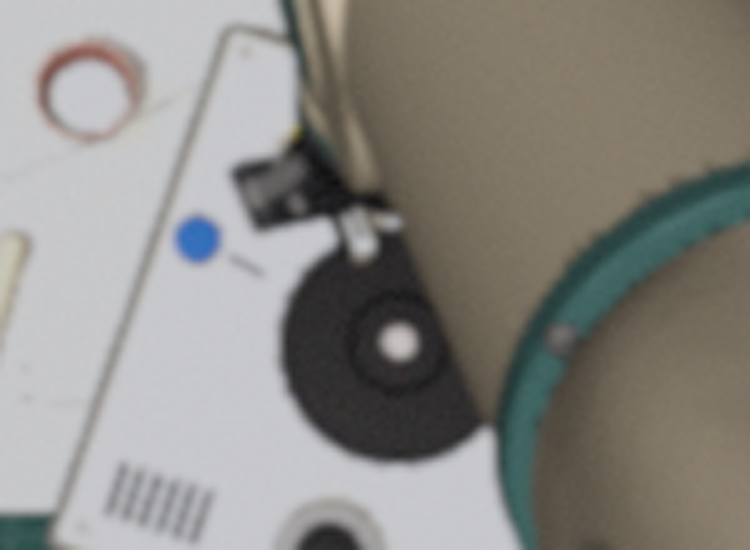

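Request:
send_rows(motion="0.0053 0 -0.0016 -5;0.0053 0 -0.0016 -5;0.0053 0 -0.0016 -5;0.0053 0 -0.0016 -5;0.0053 0 -0.0016 -5")

```text
time_s: 8.0
eef_pos: [0.6217, 0.0591, 0.0469]
ee_rot: [-90.0, 0.1, 139.5]
force: [0.3, -3.0, 0.1]
grip_width: 0.0001
```

Request:
send_rows(motion="0.0053 0 -0.0016 -5;0.0053 0 -0.0016 -5;0 0 0 0")

```text
time_s: 8.38
eef_pos: [0.6148, 0.069, 0.0468]
ee_rot: [-90.0, -0.0, 149.3]
force: [-0.2, 0.2, 0.1]
grip_width: -0.0002
```

Run:
```python
from h import *
import cv2
q=back(crop((361,251)),.073);d=q[:2]-C0;print(np.hypot(*d),np.arctan2(d[1],d[0])-TH)
o=bot.observe();e=o['eef_pos'];d=e[:2]-C0;w=np.radians(o['ee_rot'][2]-90)
print(e,o['force'],'tool ang',w-TH,'r',d@[np.cos(w),np.sin(w)],'t',d@[-np.sin(w),np.cos(w)])
a=bot.camera('top');b=bot.camera('wrist')
P=[[*polar(g,r,0),z] for g in(1.25,1.3,1.35,1.4,1.45) for r,z in((.035,.073),(.077,.073))]+[[*polar(1.4,.09,0),.041]]
print(((proj(P,'wrist')-[220,130]+.5)*2).round())
t=cv2.resize(a[150:250,260:360,::-1],(400,400),interpolation=cv2.INTER_CUBIC)
w=cv2.resize(b[130:330,220:420,::-1],(400,400),interpolation=cv2.INTER_CUBIC)
cv2.imwrite('pics/t4.png',np.hstack([t,w]))
```

```text
0.0362907261695195 0.7602028488890102
[0.614841   0.06899058 0.04680761] [-0.24742021  0.23196595  0.13194064] tool ang 1.3458278799790608 r 0.060554697649108515 t -0.020878075172361822
[[264. 164.]
 [241. 331.]
 [272. 165.]
 [257. 332.]
 [280. 165.]
 [273. 332.]
 [287. 165.]
 [289. 332.]
 [295. 164.]
 [305. 331.]
 [272. 309.]]
```

View pics/t4.png

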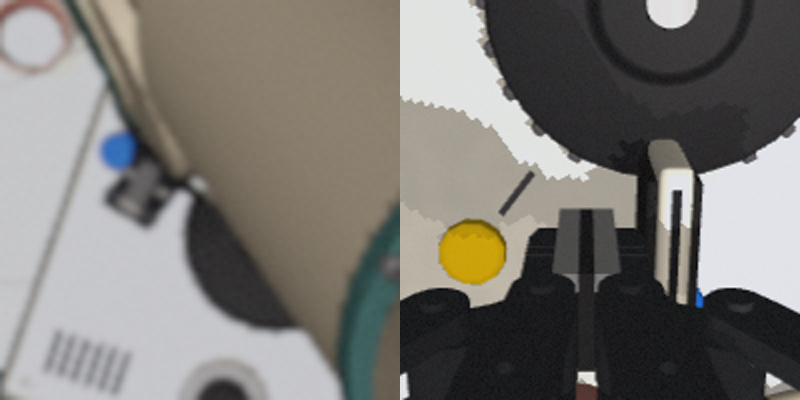

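Request:
send_rows(motion="0.0013 0 -0.0004 -1.2;0.0013 0 -0.0004 -1.2;0 0 0 0;0 0 0 0")

```text
time_s: 8.98
eef_pos: [0.6133, 0.0704, 0.0468]
ee_rot: [-90.0, 0.0, 151.8]
force: [1.7, 0.4, -0.1]
grip_width: -0.0
```

Request:
send_rows(motion="-0.01 0 0 0;-0.02 -0.01 0 0;0 -0.05 0 0;0 -0.05 0 0;0 0 0 0")

```text
time_s: 9.6
eef_pos: [0.6422, 0.0562, 0.161]
ee_rot: [-90.3, 0.3, 151.7]
force: [0.8, 0.0, -0.9]
grip_width: 0.0002
```

```bash
python3 -c "
from h import *
delta(polar(np.pi,.088,0),.067+.05)"
```

```text
[0.6422 0.0562 0.161 ] [-90.26   0.34 151.75] tool delta [0.1401 0.044  0.0773]
```

Request:
send_rows(motion="0.035 0 0.0193 0;0.035 0 0.0193 0;0.035 0 0.0193 0;0.035 0 0.0193 0;0 0.03 0 0")

```text
time_s: 10.22
eef_pos: [0.477, 0.0534, 0.1272]
ee_rot: [-89.9, -0.0, 151.8]
force: [1.0, -0.3, -0.6]
grip_width: 0.0001
```

Request:
send_rows(motion="0 0 0 0;0 0 0 0")

```text
time_s: 10.48
eef_pos: [0.4799, 0.0541, 0.1268]
ee_rot: [-90.0, -0.0, 151.8]
force: [-0.3, -0.5, 0.5]
grip_width: 0.0003
```

Run:
```python
from h import *
import cv2
delta(polar(np.pi,.088,0),.053)
a=bot.camera('scene');b=bot.camera('wrist')
P=[[*polar(g,r,0),z] for g in(1.3,1.35,1.4,1.45,1.5) for r,z in((.035,.073),(.077,.073))]+[[*polar(1.4,.09,0),.041]]
print(((proj(P,'scene')-[260,160]+.5)*5).round().tolist())
e=bot.observe()['eef_pos'];k=[*polar(np.pi,.088,0),.058]
print('wrist',(proj(P[4:6]+P[-1:]+[k],'wrist')*.625).round())
s=cv2.resize(a[160:260,260:350,::-1],(450,500),interpolation=cv2.INTER_CUBIC)
w=cv2.resize(b[:,:,::-1],(350,219),interpolation=cv2.INTER_AREA)
cv2.imwrite('pics/s5.png',np.hstack([s,np.vstack([w,np.zeros((281,350,3),np.uint8)])]))
```

```text
[0.4799 0.0541 0.1268] [-9.0000e+01 -2.0000e-02  1.5178e+02] tool delta [-0.0019  0.0738 -0.0013]
[[258.0, 212.0], [222.0, 155.0], [254.0, 213.0], [213.0, 157.0], [250.0, 214.0], [203.0, 159.0], [245.0, 215.0], [195.0, 161.0], [241.0, 216.0], [186.0, 164.0], [191.0, 210.0]]
wrist [[124. 173.]
 [127. 202.]
 [136. 195.]
 [194. 130.]]
```

View pics/s5.png

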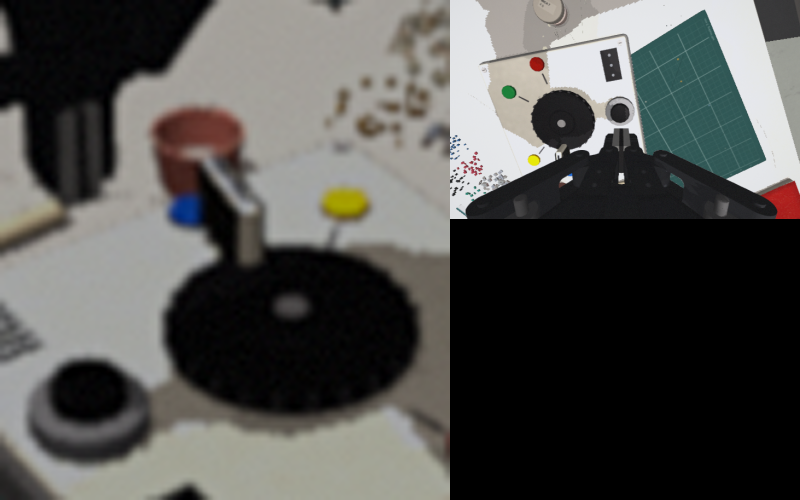

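The tab reads about 1.38 rad against the 1.40 target (roughly 2 mm at the marker), so it points at blue. Next I'll press the key, watching the force.

Request:
send_rows(motion="-0.002 0.025 -0.001 0;0 0.025 0 0;0 0.015 0 0;0 0.01 0 0;0 0 0 0")

```text
time_s: 11.2
eef_pos: [0.4816, 0.0541, 0.0515]
ee_rot: [-90.0, -0.0, 151.8]
force: [-0.2, -0.4, 0.2]
grip_width: 0.0002
```

Request:
send_rows(motion="0 0.003 0 0;0 0.003 0 0;0 0 0 0;0 0 0 0")

```text
time_s: 11.7
eef_pos: [0.4822, 0.0541, 0.046]
ee_rot: [-90.0, 0.0, 151.8]
force: [0.6, 0.0, 2.8]
grip_width: -0.0003
```

Request:
send_rows(motion="0 0.002 0 0;0 0.001 0 0;0 0 0 0")

```text
time_s: 12.08
eef_pos: [0.4822, 0.0541, 0.0428]
ee_rot: [-90.0, 0.0, 151.8]
force: [1.2, -0.5, 3.5]
grip_width: 0.0006
```

Request:
send_rows(motion="0 0.0015 0 0;0 0 0 0;0 0 0 0")

```text
time_s: 12.45
eef_pos: [0.4822, 0.0542, 0.0415]
ee_rot: [-90.0, 0.0, 151.8]
force: [2.0, 0.2, 6.1]
grip_width: 0.0
```

Request:
send_rows(motion="0 0.0015 0 0;0 0 0 0;0 0 0 0")

```text
time_s: 12.82
eef_pos: [0.4822, 0.0541, 0.0412]
ee_rot: [-90.0, 0.1, 151.8]
force: [-1.9, -0.0, 21.0]
grip_width: -0.0001
```

The key bottomed out: the force climbed from 6 N to 21 N with no further travel. Retracting now.

Request:
send_rows(motion="0 -0.01 0 0;0 -0.03 0 0;0 -0.05 0 0;0 -0.05 0 0;0 0 0 0")

```text
time_s: 13.45
eef_pos: [0.483, 0.0544, 0.1825]
ee_rot: [-90.2, 0.2, 151.8]
force: [-0.1, -0.7, -0.6]
grip_width: -0.0002
```

Request:
send_rows(motion="0 0 0 0;0 0 0 0;0 0 0 0")

```text
time_s: 13.82
eef_pos: [0.4808, 0.054, 0.1785]
ee_rot: [-89.9, -0.1, 151.8]
force: [0.6, -0.3, -0.2]
grip_width: -0.0001
```

Run:
```python
from h import *
import cv2
o=bot.observe();print(o['eef_pos'],o['force'],o['time_s'])
a=bot.camera('scene')
cv2.imwrite('pics/s6.png',cv2.resize(a[160:310,230:390,::-1],None,fx=4,fy=4,interpolation=cv2.INTER_CUBIC))
```

```text
[0.48078409 0.05400341 0.17853943] [ 0.56509156 -0.26021005 -0.24848931] 13.825
```

View pics/s6.png

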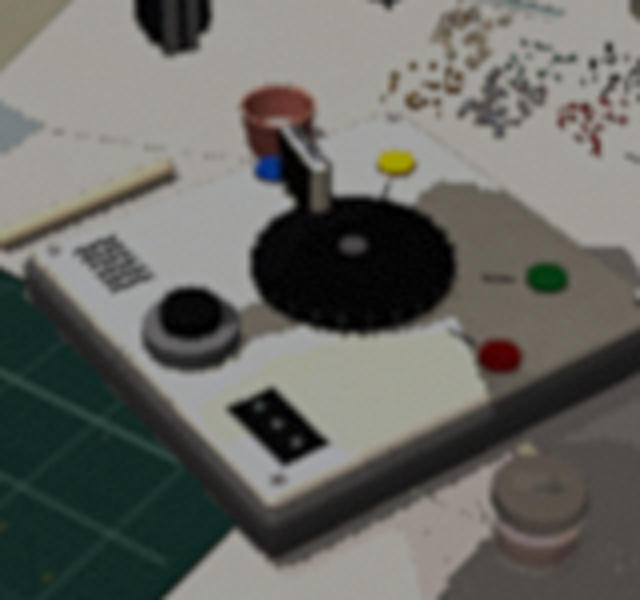

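The tab is still at blue (inner end near (315,190)). The key is up at (190,312), and the cup, stick and jar are where they started. Handing in.

```bash
python3 -c "
from workcell import bot
print(bot.finish_job())"
```

```text
the job is handed in; nothing more can be done
None
```

The dial is set to blue and the start key was pressed and released. I handed the job in at about 14 s; no verdict is reported back.

- **Dial:** I pushed the tab counter-clockwise to blue with the outside of the shut fingers. The check before pressing put it at about 1.38 rad against the 1.40 target, roughly 2 mm at the marker. It looked unchanged in the last picture.
- **Start key:** I pressed until it bottomed out; the force rose from 6 N to 21 N with no further travel. After I retracted, the picture showed the key up again. I had no direct reading of its travel.
- **Jar, cup and glue stick:** all three looked to be where they started in the last picture, and the arm was clear of everything.

**Disagreement with the spec:** the shut fingertips were about 9 mm behind the reported TCP, not 14 mm ahead of it. My first push therefore passed over the tab without touching it. I repeated the push about 20 mm lower, and that one moved the dial.

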